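# Block the gap in a packed parcel

### The job

The parcel is packed, but the tin and the wooden box still slide about in the open carton. Without lifting them out, slide the two together up against one end of the carton (either end will do), then stand the one foam brick that fills the gap left over in it, right down on the carton's bottom, so that nothing can shift. Leave the two spare bricks and everything else on the desk where they are.

Things in the scene. Friction and masses are not known exactly. Their poses are not given: they have to be found in the camera images.
- carton: open brown corrugated carton on the desk; it stays put (does not slide). Inside 150 mm along its x axis, 258 mm along its y axis (the long way); board 4 mm thick, floor too; rim 92 mm above the desk. Its four flaps hang down outside, reaching at most 42 mm out from the outer walls, nothing of them above the rim. Origin: centre of its underside, on the desk; z up. It stands turned by up to about 20 degrees.
- tin_centre (a point): teal metal biscuit tin with a cream panel on its lid, about 0.4 kg, 142 mm (x) by 95 mm (y) by 72 mm high, standing loose on the floor of the carton, its 95 mm along the carton's y axis (4 mm of play each side across the carton). The point is the tin's centre, half-way up, 36 mm above its underside. It is the nearer of the goods to the carton's -y end or to its +y end, as the start has it.
- jewel_box_centre (a point): dark wooden jewellery box with a lighter lid panel, about 0.45 kg, 142 mm (x) by 95 mm (y) by 66 mm high, lid shut, standing loose on the floor of the carton in line with the tin, a few mm from it. The point is its centre, half-way up, 33 mm above its underside. Between tin and box and the carton's two ends 68 mm are free in all, split at random; the larger end gap is at least 30 mm. Sliding both takes roughly 3 to 13 N along the floor.
- brick_wide_centre (a point): hard light-blue polystyrene brick standing on the desk, 142 mm (x) by 64 mm (y) by 84 mm high, about 35 g; edges of top and bottom bevelled by 4 mm over 8 mm of height. Once goods are pushed together to one end it fits the 68 mm gap with 4 mm to spare; seated, its top is 4 mm below the carton's rim. The point is its centre, half-way up, 42 mm above its underside.
- brick_mid_centre (a point): spare polystyrene brick of the same colour and shape, 142 mm (x) by 46 mm (y) by 84 mm high, too thin for the gap. The point is its centre.
- brick_thin_centre (a point): spare polystyrene brick of the same colour and shape, 142 mm (x) by 30 mm (y) by 84 mm high, too thin for the gap. The point is its centre.
- tape_roll: roll of brown packing tape lying flat near the robot's left, 104 mm across, 48 mm high; origin at the centre of its underside; not needed
- mug: white mug beyond the carton, 80 mm across, 92 mm high; origin at the centre of its underside; not needed
- lotion: pink lotion bottle beyond the carton, 54 mm across, 150 mm high; origin at the centre of its underside; not needed
- marker: black marker pen with a red cap lying beyond the carton, 135 mm long, 16 mm thick; origin on the desk under its barrel; not needed
- phone: dark phone lying flat beyond the carton, 74 mm by 152 mm, 9 mm thick; origin at the centre of its underside; not needed

How it is judged (in metres and radians):
On the way:
1. tin and wooden box slid together up against one end of the carton (6 mm or less of play left) ((y of each of tin_centre, jewel_box_centre in the frame of carton above -0.0195 m or y of each of tin_centre, jewel_box_centre in the frame of carton below 0.0195 m) and z of tin_centre in the frame of carton below 0.045 m and z of jewel_box_centre in the frame of carton below 0.042 m and angle between each of tin_centre, jewel_box_centre's own z axis and vertical below 0.06 rad), for 0.2 s.
At the end, for the whole second after the job is handed in: Tin and wooden box stand flat on the carton's floor (5 mm, 0.06 rad), together at one end (at most 6 mm of play); the 64 mm brick stands in the gap left, across the carton (0.1 rad), upright (0.06 rad), within 4 mm of the floor; all at rest (all of step 1 and x of tin_centre in the frame of carton between -0.02 and 0.02 m and y of tin_centre in the frame of carton between -0.09 and 0.09 m and x of jewel_box_centre in the frame of carton between -0.02 and 0.02 m and y of jewel_box_centre in the frame of carton between -0.09 and 0.09 m and z of brick_wide_centre in the frame of carton between 0.042 and 0.05 m and angle between the z axis of brick_wide_centre and the z axis of carton, either way round below 0.06 rad and angle between the x axis of brick_wide_centre and the x axis of carton, either way round below 0.1 rad and x of brick_wide_centre in the frame of carton between -0.02 and 0.02 m and y of brick_wide_centre in the frame of carton between -0.11 and 0.11 m and linear speed of each of tin, jewel_box, brick_wide below 0.01 m/s); the robot touches nothing.
It fails at once if the tin or the wooden box is lifted (more than 25 mm) or tipped (more than 0.35 rad) (z of tin_centre in the frame of carton above 0.065 m or z of jewel_box_centre in the frame of carton above 0.062 m or angle between any of tin_centre, jewel_box_centre's own z axis and vertical above 0.35 rad).
It fails at once if a spare brick is moved more than 30 mm (distance of any of brick_mid_centre, brick_thin_centre from where it was at the start of the episode above 0.03 m).
It fails at once if tape, mug, bottle, marker or phone is moved more than 30 mm (distance of any of tape_roll, mug, lotion, marker, phone from where it was at the start of the episode above 0.03 m).
It also fails if it takes over 53 s, if anything falls off the work surface, if the arm or the gripper's body presses on something with over 40 N, if the wrist force passes 120 N, or if a joint passes its speed limit or range.

### The arm

A 7-joint arm with a two-finger parallel gripper is mounted at the origin on the work surface. World frame = base frame: x ahead of the robot, y to its left, z up, the work surface at z = 0. Lengths are in mm, angles in rad, forces in N, time in s.
With the tool pointing down it reaches from about 400 to 875 mm from the base axis. Payload 4.4 kg.
Tool frame: the origin (TCP) lies at the centre of the arm's flange, where the gripper is bolted on; the fingertips stand 173 mm ahead of it and the grasp point (between the pads) lies 155 mm ahead of it; z points along the fingers, y is the direction in which the jaws open and shut (so a half turn about z gives the same grasp; the last joint's range is limited). The gripper opens to 85 mm and grips with 20 to 120 N. Pads are 22 mm wide; open, the fingers measure 114 mm over their backs; the gripper's body (76 mm by 85 mm) begins 54 mm behind the grasp point. The pads swing forward as they close: fully open they stand 13 mm farther back than shut.
Start: joints at [-1.263, 0.628, 0.038, 1.517, -0.027, 0.996, -0.02], TCP at [237.334, 605.135, 404.713] pointing down, gripper open.
Joint ranges: [-3.06, 3.06], [-0.37, 2.12], [-1.25, 1.32], [0.18, 2.47], [-1.1, 4.24], [0.23, 1.98], [-2.94, 2.94]. Speed limits (rad/s): [2.57, 2.57, 3.14, 3.14, 3.14, 3.14, 3.14].

### API

Orientations are given as [roll, pitch, yaw] about the fixed x, y, z axes, in that order (R = Rz(yaw) Ry(pitch) Rx(roll)).
In Python, from cell import * gives the robot as it stands. The module is installed in compiled form; this text tells all that it offers.
- The arm moves only by the shell command python3 -m jog 'ROWS'. ROWS is JSON, one flat list of numbers, 5 for each row, row after row: the shift along the tool's x, y, z in mm, then the turn about the tool's z in degrees, then the finger opening in mm, from 0 to 85.4. A call has 1 to 20 rows; each row is the pose to reach, as a shift and turn from the pose commanded when the call began, along the tool's axes at that moment; what a row does not reach only later rows make up. A row lasts 1/12 s, in which the tool goes at most 41.7 mm and 7.16 degrees, less where a joint would pass 70% of its speed; a pose out of reach is approached as far as the arm can. A call with a gripper value outside its range is refused whole. The fingers move at their own pace and stop on an object; the grip force is fixed at half the most. Time passes only in rows, so rows that repeat a pose let the fingers close. It gives the time, the measured TCP pose, the force and the opening at its end, in the units of the state.
- read_state(): the state, without advancing time (a new reading comes with each control period).
- get_image(name): name is "side" or "top" or "wrist"; returns (picture, depth): 480x640x3 uint8, blue, green, red; 480x640 float32, mm along the optical axis (not along the pixel's ray), 0 where there is no reading.
- camera_params(name): a dict with "K" (3x3 intrinsics, pixels), "T" (4x4, takes a point from camera to world coordinates). Camera axes: x right, y up, looking along -z (the intrinsics and any distortion apply to the point x, -y, -z); pixel columns grow to the right and rows downward; lengths in mm; the calibration is good to about 2 mm. A picture is of the moment at which its call begins: read the wrist's pose just before it. camera_params takes no time and is no camera call; for the wrist camera it gives the pose at the moment of the call.
- finish_job(): hands the job in, once; it reports no verdict.
The state is a dict: "clock": time; "qpos": joint angles; "qd": joint speeds; "tau": joint torques, N m; "eef_pos": TCP position; "tool_rot": TCP orientation; "force": force on the tool from outside, world axes, zero at the start; "torque": the same for the moment, N m; "width": finger opening in mm.
Only numpy, scipy, OpenCV 4.12 (cv2) and the standard library are available. Lean on these libraries where they do the work, as an engineer would, in place of code of your own. Each camera call takes 0.05 s, during which the arm holds its last target.

## Working session

There is one attempt and no reset: what is moved stays moved. The work goes in short steps, Python scripts to look and compute and a shell command to move; the robot and the scene stay as the last step left them, time stands still between calls to the robot, and variables do not carry over. Pictures are saved under pics/ and viewed, and the job is handed in when it is done.

```bash
mkdir -p pics; python3 - <<'E'
from cell import *
import cv2,numpy as np
s=read_state(); print({k:np.round(v,3).tolist() for k,v in s.items()})
for n in ["top","side"]:
    im,d=get_image(n); cv2.imwrite(f"pics/{n}0.png",im); np.save(f"pics/{n}0.npy",d)
    p=camera_params(n); print(n,np.round(p["K"],1).tolist(),np.round(p["T"],3).tolist(), p.keys())
E
```

```text
{'clock': 0.0, 'qpos': [-1.263, 0.629, 0.038, 1.518, -0.027, 0.996, -0.02], 'qd': [-0.0, -0.002, -0.0, -0.0, 0.001, 0.002, -0.001], 'tau': [-0.001, -56.339, 1.226, -19.344, 0.011, 0.011, 0.0], 'eef_pos': [237.228, 604.855, 403.818], 'tool_rot': [-3.14, 0.0, 2.768], 'force': [-0.009, -0.04, -0.281], 'torque': [-0.035, 0.018, 0.013], 'width': 85.36}
top [[459.7, 0.0, 311.8], [0.0, 459.7, 246.9], [0.0, 0.0, 1.0]] [[0.026, 0.988, -0.15, 404.632], [-0.999, 0.03, 0.025, -16.974], [0.029, 0.149, 0.988, 1103.023], [0.0, 0.0, 0.0, 1.0]] dict_keys(['K', 'T'])
side [[481.9, 0.0, 317.5], [0.0, 481.9, 234.5], [0.0, 0.0, 1.0]] [[-0.999, 0.025, -0.036, 515.49], [-0.043, -0.751, 0.658, 679.668], [-0.011, 0.659, 0.752, 889.695], [0.0, 0.0, 0.0, 1.0]] dict_keys(['K', 'T'])
```

View pics/top0.png

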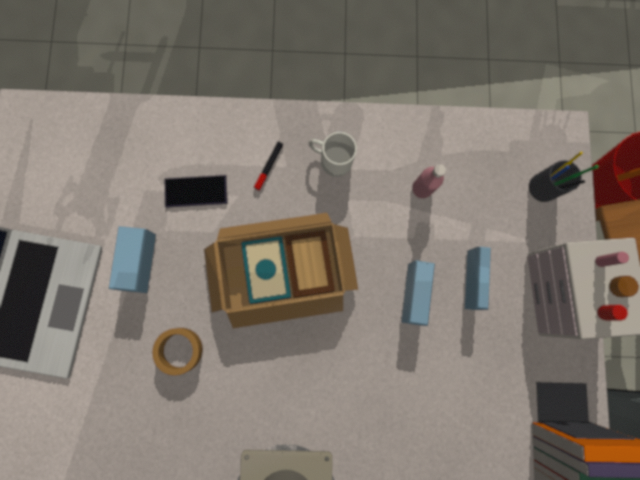

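View pics/side0.png

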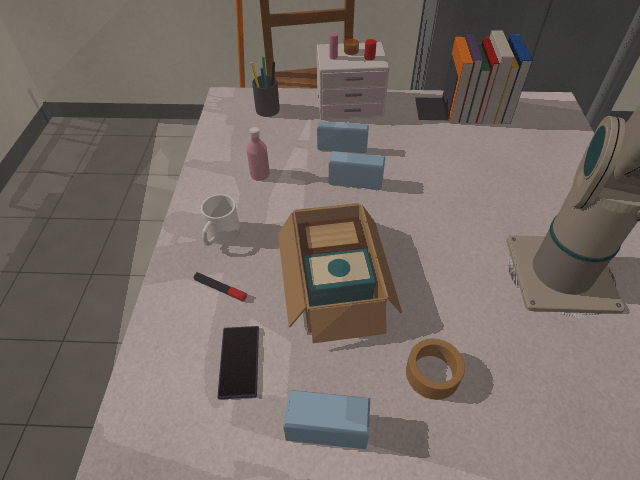

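The top view shows the carton at about (282,268). The tin (267,268) and box (310,263) sit to its right, so the larger gap is at the left end (around x=230). The wide brick is at (131,258), left of the carton, and the two spares are to the right at (419,292) and (478,278). Next I'll measure them from the depth images.

```bash
cat > h.py <<'E'
import numpy as np,cv2
def cloud(d,p):
    K=p["K"];T=p["T"];v,u=np.mgrid[0:d.shape[0],0:d.shape[1]]
    x=(u-K[0][2])/K[0][0]*d;y=(v-K[1][2])/K[1][1]*d
    P=np.stack([x,-y,-d,np.ones_like(d)],-1)@np.array(T).T
    P=P[...,:3];P[d<=0]=np.nan;return P
def rect(pts):
    (c,wh,a)=cv2.minAreaRect(pts.astype(np.float32)); return np.round(c,1),np.round(wh,1),round(a,1)
E
python3 - <<'E'
from cell import *
from h import *
for n in ["top","side"]:
    im=cv2.imread(f"pics/{n}0.png");d=np.load(f"pics/{n}0.npy");P=cloud(d,camera_params(n))
    hsv=cv2.cvtColor(im,cv2.COLOR_BGR2HSV)
    Z=P[...,2]
    X,Y=P[...,0],P[...,1]
    print(n,"desk z",np.nanmedian(Z[(X>300)&(X<800)&(abs(Y)<500)&(abs(Z)<15)]))
    # bricks : z 78..90, blue
    blue=(hsv[...,0]>95)&(hsv[...,0]<115)&(hsv[...,1]>50)
    m=(blue&(Z>76)&(Z<92)).astype(np.uint8)
    k,l,st,_=cv2.connectedComponentsWithStats(m)
    for i in range(1,k):
        if st[i,4]>80: q=P[l==i];print(" blue",st[i,4],rect(q[:,:2]),np.median(q[:,2]))
    roi=(X>350)&(X<720)&(Y>-140)&(Y<230)
    h=np.histogram(Z[roi&(Z>40)],bins=np.arange(40,110,4));print(h)
    m=roi&(Z>86)&(Z<102);q=P[m];print(" rim",m.sum(),rect(q[:,:2]),np.median(q[:,2]))
    np.save(f"pics/P{n}.npy",P)
    vis=np.zeros(im.shape,np.uint8)
    vis[roi&(Z>66)&(Z<73.5)]=(0,0,255);vis[roi&(Z>=73.5)&(Z<82)]=(0,255,0);vis[roi&(Z>84)&(Z<102)]=(255,255,255);vis[roi&(Z>25)&(Z<66)]=(90,0,90);vis[roi&(Z>-5)&(Z<25)]=(60,60,0)
    a=cv2.resize(vis[180:360,180:400],None,fx=3,fy=3,interpolation=0) if n=="top" else vis
    cv2.imwrite(f"pics/{n}z.png",a)
E
```

```text
top desk z 1.0850833058154876
 blue 1701 (array([521.2, 364.3]), array([ 60.4, 137.1]), 86.2) 84.39498768937631
 blue 767 (array([ 500.7, -427.3]), array([ 28.6, 137.6]), 85.4) 84.31652280313608
 blue 1156 (array([ 464. , -287.7]), array([ 43.5, 137.8]), 82.4) 84.863207152244
(array([ 253,  335,  329,  362,  310,  347,  472, 1987, 1828, 2145,  580,
        391,  848,  853,   29,    0,    0]), array([ 40,  44,  48,  52,  56,  60,  64,  68,  72,  76,  80,  84,  88,
        92,  96, 100, 104, 108]))
 rim 1929 (array([513.3,  28. ]), array([176.7, 283.5]), 10.8) 91.70376155071244
side desk z 1.7647884201534225
 blue 268 (array([513.5, 397.6]), array([  7.4, 120.8]), 87.5) 81.49817920573548
(array([ 369,  395,  416,  402,  425,  496,  515, 1437, 1731, 2261,  799,
        457,  702,  984,   44,    0,    0]), array([ 40,  44,  48,  52,  56,  60,  64,  68,  72,  76,  80,  84,  88,
        92,  96, 100, 104, 108]))
 rim 1958 (array([512.7,  31.1]), array([175.5, 284. ]), 10.4) 92.16561171399383
```

View pics/topz.png

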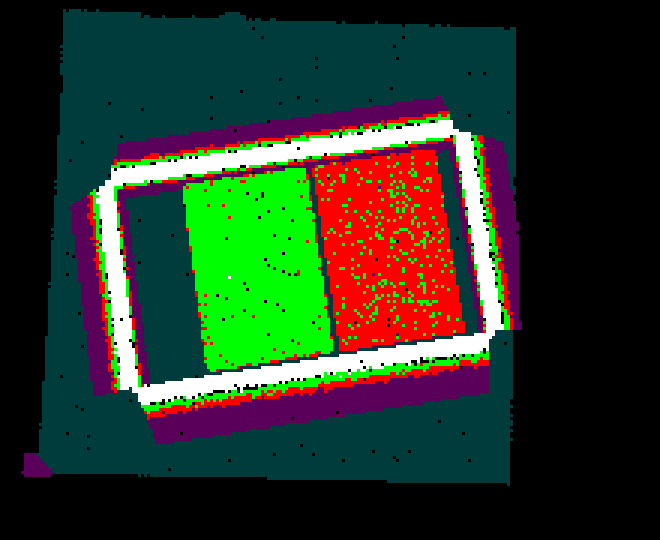

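```bash
python3 - <<'E'
from cell import *
from h import *
for n in ["top","side"]:
    P=np.load(f"pics/P{n}.npy");X,Y,Z=P[...,0],P[...,1],P[...,2]
    roi=(X>350)&(X<720)&(Y>-140)&(Y<230)
    w=(roi&(Z>87)&(Z<100)).astype(np.uint8); w=cv2.morphologyEx(w,cv2.MORPH_CLOSE,np.ones((3,3)))
    hole=(w==0).astype(np.uint8);k,l,st,ce=cv2.connectedComponentsWithStats(hole,connectivity=4)
    i=max([i for i in range(1,k) if st[i,4]<30000],key=lambda i:st[i,4])
    hm=(l==i).astype(np.uint8)
    ring=(cv2.dilate(hm,np.ones((3,3)))>0)&(hm==0)
    # project ring pixels to z=92 plane
    p=camera_params(n);K=p["K"];T=p["T"]
    v,u=np.nonzero(ring);r=np.stack([(u-K[0][2])/K[0][0],-(v-K[1][2])/K[1][1],-np.ones(len(u))],-1)@T[:3,:3].T
    o=T[:3,3];q=o+r*((92-o[2])/r[:,2])[:,None]
    print(n,"inner rim",rect(q[:,:2]))
    print(" px area mm2 angle via moments")
    for nm,lo,hi in [("tin",73.5,84),("jew",64,74)]:
        m=((hm>0)&(Z>lo)&(Z<hi)).astype(np.uint8);m=cv2.morphologyEx(cv2.medianBlur(m,5),cv2.MORPH_OPEN,np.ones((5,5)))
        k2,l2,s2,_=cv2.connectedComponentsWithStats(m);j=1+np.argmax(s2[1:,4])
        print(nm,s2[j,4],rect(P[l2==j][:,:2]),np.median(Z[l2==j]))
E
```

```text
top inner rim (array([514. ,  28.4]), array([154.5, 262.1]), 10.3)
 px area mm2 angle via moments
tin 2618 (array([511. ,  60.4]), array([149.1,  92.3]), 12.3) nan
jew 2634 (array([528. , -35.8]), array([148.5,  93.5]), 12.2) nan
side inner rim (array([512.7,  29.2]), array([154.2, 258.9]), 10.5)
 px area mm2 angle via moments
tin 2440 (array([503.7,  59.5]), array([153.9,  96.8]), 16.3) nan
jew 2033 (array([524.1, -49.3]), array([164.5,  94.7]), 22.3) nan
```

```bash
cat >> h.py <<'E'
C=np.array([513.5,28.8]);YAW=np.radians(10.4)
def c2w(x,y): c,s=np.cos(YAW),np.sin(YAW); return C+np.array([c*x-s*y,s*x+c*y])
def w2c(p): c,s=np.cos(YAW),np.sin(YAW); d=np.array(p)[:2]-C; return np.array([c*d[0]+s*d[1],-s*d[0]+c*d[1]])
def plan(s,xy,z,yawdeg):
    from scipy.spatial.transform import Rotation as R
    r=R.from_euler('xyz',s["tool_rot"]).as_matrix()
    d=r.T@(np.array([xy[0],xy[1],z])-s["eef_pos"])
    t=(np.degrees(s["tool_rot"][2])-yawdeg+180)%360-180
    return np.round(d,1),round(t,1)
E
python3 - <<'E'
from cell import *
from h import *
s=read_state();print(c2w(0,104),plan(s,c2w(0,104),320,100.4))
E
```

```text
[494.72600889 131.09143296] (array([-412.7, -346.9,   84.5]), np.float64(58.2))
```

```bash
python3 -m jog '[-40,-34,0,6,0, -75,-63,5,13,0, -110,-92,10,20,0, -145,-121,20,27,0, -180,-150,30,34,0, -215,-180,40,41,0, -250,-209,50,48,0, -285,-238,60,55,0, -320,-268,70,58.2,0, -355,-298,80,58.2,0, -385,-323,84,58.2,0, -405,-341,84,58.2,0, -413,-347,84,58.2,0, -413,-347,84,58.2,0, -413,-347,84,58.2,0, -413,-347,84,58.2,0]'
python3 - <<'E'
from cell import *
from h import *
s=read_state();print(s["clock"],s["eef_pos"],np.degrees(s["tool_rot"]),s["qpos"],w2c(s["eef_pos"]))
im,d=get_image("wrist");cv2.imwrite("pics/w1.png",im);np.save("pics/w1.npy",d)
p=camera_params("wrist");np.savez("pics/w1p.npz",**p);print(p["T"])
im,d=get_image("top");cv2.imwrite("pics/t1.png",im)
E
```

```text
clock: 1.43
eef_pos: [494.9, 131.3, 320.4]
tool_rot: [-3.141, -0.001, 1.751]
force: [-0.9, -0.0, -0.2]
width: -0.0
1.4333 [494.89571215 131.3189883  320.40395424] [-1.79940408e+02 -3.43441492e-02  1.00319433e+02] [-0.48271405  0.56818384  0.24883545  1.98793921 -0.23350459  0.61344356
  0.10059514] [  0.20799338 104.19318225]
[[ 9.83384662e-01 -1.75610152e-01 -4.59965436e-02  4.82749202e+02]
 [ 1.81528624e-01  9.49308927e-01  2.56631877e-01  1.97317949e+02]
 [-1.40223339e-03 -2.60717540e-01  9.65414107e-01  2.91268950e+02]
 [ 0.00000000e+00  0.00000000e+00  0.00000000e+00  1.00000000e+00]]
```

View pics/w1.png

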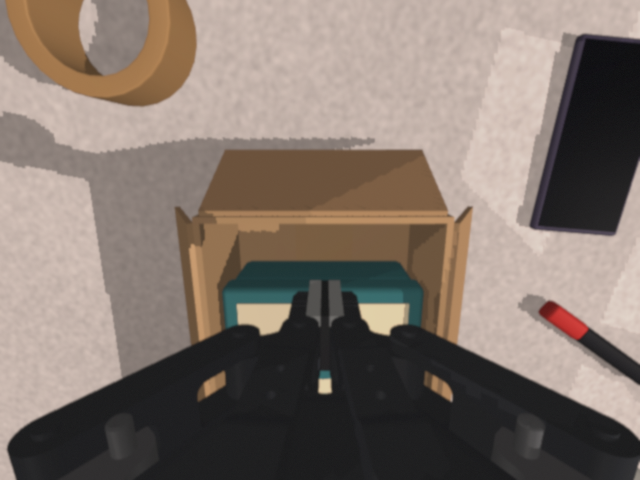

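View pics/t1.png

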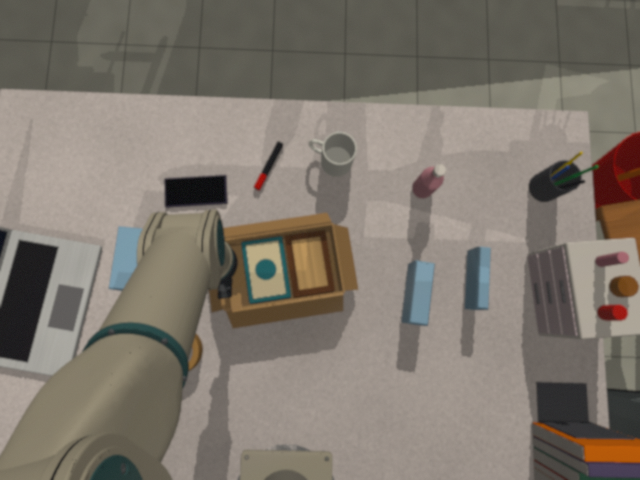

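The wrist view shows the carton's +y end wall at row ~215, the gap behind it, the tin's upper edge at row ~262, and the fingertips at (324,285). I'll check the gap using wrist depth.

```bash
python3 - <<'E'
from h import *
d=np.load("pics/w1.npy");p=np.load("pics/w1p.npz")
P=cloud(d,p)
c,s=np.cos(YAW),np.sin(YAW)
D=P[...,:2]-C;cx=c*D[...,0]+s*D[...,1];cy=-s*D[...,0]+c*D[...,1]
for u in (260,290,370,390):
    print(u,[(v,round(float(cx[v,u])),round(float(cy[v,u])),round(float(P[v,u,2]))) for v in range(196,300,6)])
for v in (240,252,330):
    print(v,[(u,round(float(cx[v,u])),round(float(cy[v,u])),round(float(P[v,u,2]))) for u in list(range(176,236,5))+list(range(412,475,5))])
print(cy[285,324],cx[285,324],P[285,324])
E
```

```text
260 [(196, -41, 144, 81), (202, -40, 141, 87), (208, -39, 138, 91), (214, -39, 135, 93), (220, -39, 131, 93), (226, -57, 108, 4), (232, -57, 103, 5), (238, -57, 97, 4), (244, -57, 92, 7), (250, -58, 87, 6), (256, -58, 81, 5), (262, -56, 80, 18), (268, -53, 79, 32), (274, -50, 79, 47), (280, -47, 81, 63), (286, -45, 81, 74), (292, -44, 78, 78), (298, -45, 73, 78)]
290 [(196, -22, 144, 81), (202, -21, 141, 86), (208, -21, 138, 91), (214, -21, 135, 92), (220, -21, 132, 94), (226, -30, 109, 7), (232, -31, 103, 5), (238, -31, 98, 6), (244, -31, 92, 6), (250, -31, 86, 5), (256, -31, 81, 6), (262, -30, 79, 16), (268, -28, 79, 32), (274, -27, 79, 47), (280, -25, 80, 62), (286, -24, 80, 72), (292, -24, 77, 76), (298, -24, 73, 77)]Traceback (most recent call last):
  File "<stdin>", line 7, in <module>
ValueError: cannot convert float NaN to integer
```

```bash
python3 -m jog '[0,0,25,0,0, 0,0,55,0,0, 0,0,85,0,0, 0,0,108,0,0, 0,0,118,0,0, 0,0,118,0,0, -6,0,118,0,0, -11,0,118,0,0, -13,0,118,0,0, -15,0,118,0,0, -17,0,118,0,0, -19,0,118,0,0, -21,0,118,0,0, -23,0,118,0,0, -23,0,118,0,0]'; python3 - <<'E'
from cell import *
from h import *
s=read_state();print(s["clock"],s["eef_pos"],w2c(s["eef_pos"]),s["force"])
E
```

```text
clock: 2.78
eef_pos: [499.4, 109.4, 203.2]
tool_rot: [3.141, -0.001, 1.753]
force: [-1.0, 4.3, 1.9]
width: -0.2
2.7833 [499.40537367 109.35005131 203.23675722] [ 0.67775406 81.77108234] [-0.95378509  4.2808008   1.94740851]
```

```bash
python3 -m jog '[-2,0,0,0,0, -4,0,0,0,0, -6,0,0,0,0, -7,0,0,0,0, -8,0,0,0,0, -8,0,0,0,0]'; python3 - <<'E'
from cell import *
from h import *
s=read_state();print(s["clock"],s["eef_pos"],w2c(s["eef_pos"]),s["force"])
E
python3 -m jog '[-1,0,0,0,0, -2,0,0,0,0, -2,0,0,0,0]'; python3 - <<'E'
from cell import *
from h import *
s=read_state();print(s["clock"],s["eef_pos"],w2c(s["eef_pos"]),s["force"])
im,d=get_image("wrist");cv2.imwrite("pics/w2.png",im)
im,d=get_image("top");cv2.imwrite("pics/t2.png",cv2.resize(im[190:340,180:400],None,fx=3.5,fy=3.5,interpolation=cv2.INTER_CUBIC))
E
```

```text
clock: 3.28
eef_pos: [500.7, 101.5, 202.9]
tool_rot: [3.141, -0.001, 1.753]
force: [-0.6, 5.2, 1.4]
width: -0.3
3.2833 [500.7316691  101.48323099 202.93369947] [ 0.56214872 73.79408059] [-0.62544792  5.2379956   1.4113043 ]
clock: 3.53
eef_pos: [500.9, 101.1, 202.9]
tool_rot: [3.141, -0.003, 1.754]
force: [-1.0, 9.2, 2.5]
width: -0.1
3.5333 [500.88469293 101.14919865 202.94786528] [ 0.65235937 73.43791218] [-1.00342177  9.16312864  2.52718356]
```

View pics/t2.png

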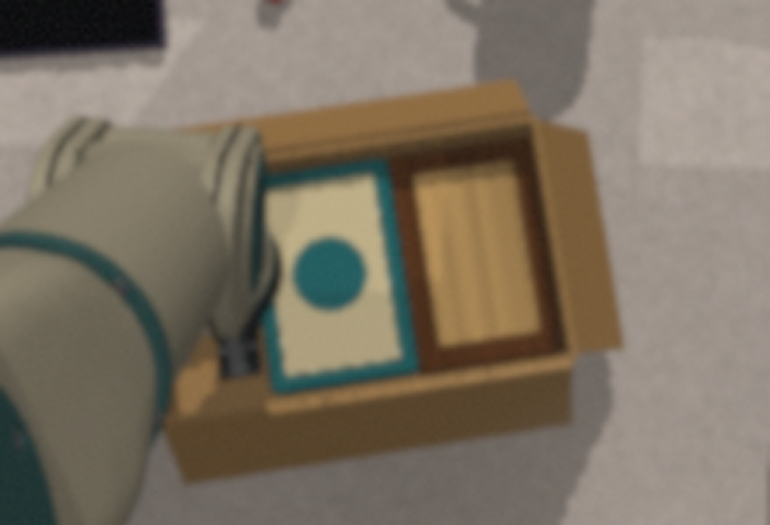

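The top view shows the tin and box pressed together at the right-hand (-y) end. The force is still under the possible 13 N of friction, so I'll push a bit harder to confirm contact with the wall.

```bash
python3 -m jog '[-2,0,0,0,0, -4,0,0,0,0, -5,0,0,0,0, -5,0,0,0,0, -5,0,0,0,0]'; python3 - <<'E'
from cell import *
from h import *
s=read_state();print(s["clock"],s["eef_pos"],w2c(s["eef_pos"]),s["force"])
E
```

```text
clock: 4.05
eef_pos: [501.1, 100.3, 203.0]
tool_rot: [-3.141, -0.008, 1.759]
force: [-4.1, 21.0, 4.2]
width: -0.2
4.05 [501.07253439 100.31182507 202.98841847] [ 0.68595291 72.58038643] [-4.05515642 20.98310091  4.21133568]
```

The force rose to 21 N with almost no movement, so the goods are against the end. Next I back off and rise, then plan the move to the brick.

```bash
python3 -m jog '[6,0,0,0,0, 14,0,0,0,0, 20,0,0,0,0, 22,0,0,0,0, 22,0,-25,0,0, 22,0,-60,0,0, 22,0,-95,0,0, 22,0,-130,0,0, 22,0,-145,0,0, 22,0,-145,0,0, 22,0,-145,0,0]'; python3 - <<'E'
from cell import *
from h import *
s=read_state();print(s["clock"],s["eef_pos"],s["force"])
im,d=get_image("wrist");cv2.imwrite("pics/w3.png",im)
print(plan(s,(521.2,364.3),320,176.2))
E
```

```text
clock: 4.97
eef_pos: [498.1, 115.0, 348.3]
tool_rot: [3.14, 0.0, 1.751]
force: [-0.1, 0.9, -0.8]
width: 0.0
4.9667 [498.07293504 115.02756764 348.33439007] [-0.08602245  0.88022768 -0.80955797]
(array([241.1,  67.4,  28.4]), np.float64(-75.9))
```

View pics/w3.png

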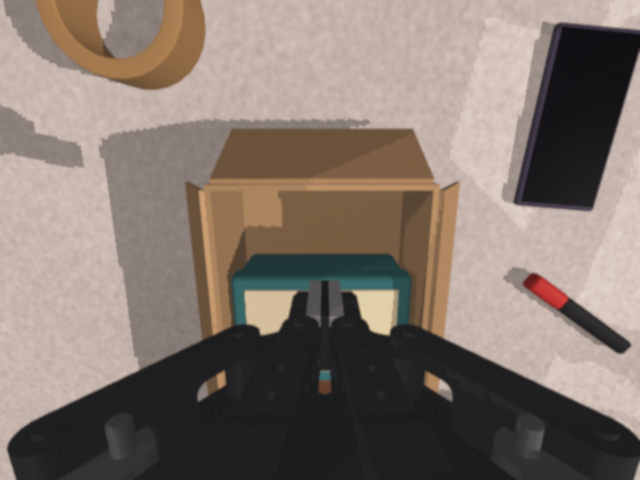

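The gap is now clearly wider, with the tin's face at row ~258 and the wall at ~190. Moving to hover over the brick.

```bash
python3 -m jog '[20,6,0,-6,85, 45,13,0,-13,85, 75,21,5,-20,85, 105,29,10,-27,85, 135,38,15,-34,85, 165,46,20,-41,85, 190,53,25,-48,85, 212,59,28,-55,85, 230,64,28,-62,85, 238,67,28,-69,85, 241,67,28,-75.9,85, 241,67,28,-75.9,85, 241,67,28,-75.9,85, 241,67,28,-75.9,85]'; python3 - <<'E'
from cell import *
from h import *
s=read_state();print(s["clock"],s["eef_pos"],s["qpos"])
p=camera_params("wrist")
im,d=get_image("wrist");cv2.imwrite("pics/w4.png",im);np.save("pics/w4.npy",d)
P=cloud(d,p);hsv=cv2.cvtColor(im,cv2.COLOR_BGR2HSV)
m=((hsv[...,0]>95)&(hsv[...,0]<118)&(hsv[...,1]>40)&(P[...,2]>80)&(P[...,2]<90)).astype(np.uint8)
m=cv2.morphologyEx(m,cv2.MORPH_OPEN,np.ones((5,5)))
q=P[m>0];print(m.sum(),rect(q[:,:2]),np.median(q[:,2]))
E
```

```text
clock: 6.18
eef_pos: [520.5, 363.6, 318.4]
tool_rot: [-3.14, -0.002, 3.073]
force: [0.3, -0.0, -0.4]
width: 84.9
6.1833 [520.45639094 363.5774156  318.38564491] [-0.59675841  0.70491933 -0.0953843   1.64052293  0.08620201  0.80292247
  0.77221456]
18956 (array([520.1, 366.5]), array([ 61.1, 136.5]), 86.2) 85.39368747402145
```

View pics/w4.png

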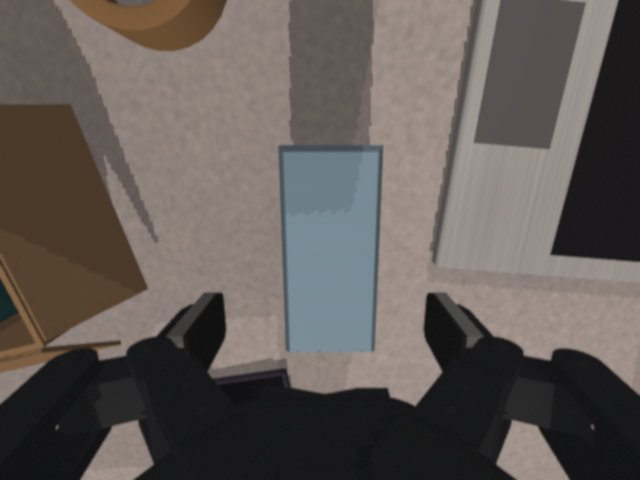

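The brick sits centrally between the open fingers, spanning (280–382, 147–352). Now descend and grip.

```bash
python3 -m jog '[0,2,25,0,85, 0,2,55,0,85, 0,2,80,0,85, 0,2,91,0,85, 0,2,91,0,85, 0,2,91,0,85]'; python3 - <<'E'
from cell import *
from h import *
s=read_state();print(s["clock"],s["eef_pos"],s["force"])
im,d=get_image("side");cv2.imwrite("pics/s5.png",cv2.resize(im[330:480,200:440],None,fx=3,fy=3,interpolation=cv2.INTER_CUBIC))
E
```

```text
clock: 6.73
eef_pos: [520.8, 366.5, 228.8]
tool_rot: [-3.141, -0.0, 3.076]
force: [0.5, -0.7, 1.0]
width: 84.9
6.7333 [520.75907376 366.50773446 228.78563734] [ 0.48639091 -0.66811893  0.95589983]
```

View pics/s5.png

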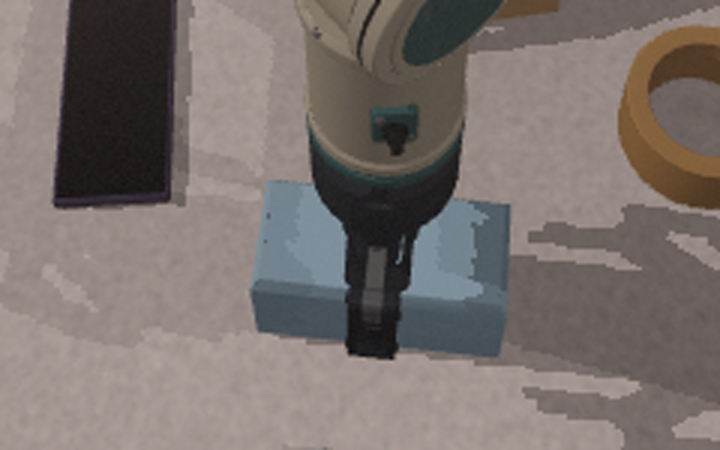

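```bash
python3 -m jog '[0,2,0,0,70, 0,2,0,0,55, 0,2,0,0,55, 0,2,0,0,55, 0,2,0,0,55, 0,2,0,0,55, 0,2,0,0,55, 0,2,0,0,55]'; python3 - <<'E'
from cell import *
from h import *
s=read_state();print(s["clock"],s["eef_pos"],s["force"],s["width"])
E
```

```text
clock: 7.45
eef_pos: [521.3, 369.1, 230.8]
tool_rot: [3.139, 0.003, 3.077]
force: [-0.2, -0.5, 6.9]
width: 62.6
7.45 [521.32289807 369.13264672 230.79443777] [-0.16927694 -0.45442975  6.891078  ] 62.585345772187566
```

```bash
python3 -m jog '[0,0,-10,0,55, 0,0,-30,0,55, 0,0,-60,0,55, 0,0,-90,0,55, 0,0,-112,0,55, 0,0,-120,0,55, 0,0,-120,0,55, 0,0,-120,0,55]'; python3 - <<'E'
from cell import *
from h import *
s=read_state();print(s["clock"],s["eef_pos"],np.degrees(s["tool_rot"]),s["force"],s["width"])
p=camera_params("wrist")
im,d=get_image("wrist");cv2.imwrite("pics/w6.png",im);np.save("pics/w6.npy",d);np.savez("pics/w6p.npz",**p)
im,d=get_image("side");cv2.imwrite("pics/s6.png",im)
E
```

```text
clock: 8.12
eef_pos: [520.5, 368.5, 348.8]
tool_rot: [3.142, 0.0, 3.077]
force: [-0.4, 0.1, -0.3]
width: 62.5
8.1167 [520.47107301 368.47277766 348.7582497 ] [1.79995742e+02 1.22027341e-03 1.76278945e+02] [-0.35959075  0.14534757 -0.29520353] 62.48956851094091
```

View pics/w6.png

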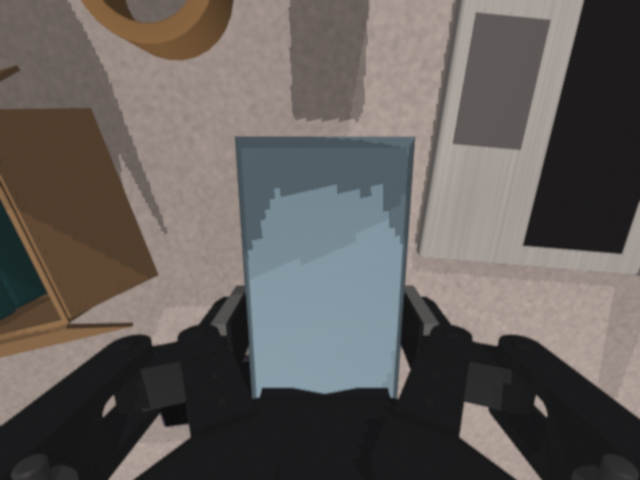

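View pics/s6.png

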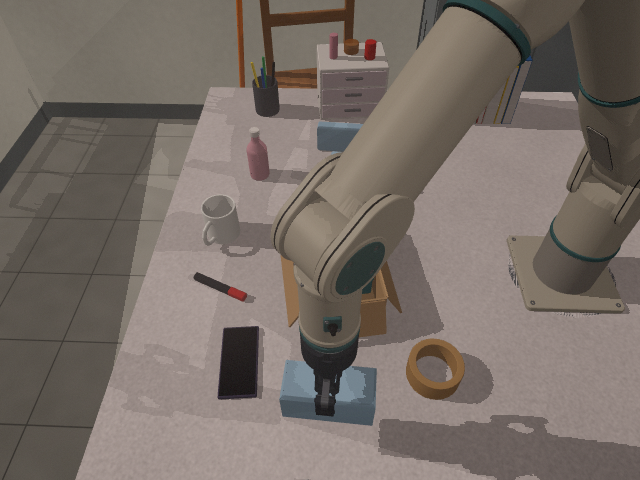

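The brick is held level. I'll measure where it sits in the hand.

```bash
python3 - <<'E'
from cell import *
from h import *
d=np.load("pics/w6.npy");P=cloud(d,np.load("pics/w6p.npz"));im=cv2.imread("pics/w6.png")
s=read_state()
hsv=cv2.cvtColor(im,cv2.COLOR_BGR2HSV)
m=((hsv[...,0]>95)&(hsv[...,0]<118)&(hsv[...,1]>40)&(P[...,2]>150)&(P[...,2]<230)).astype(np.uint8)
m=cv2.morphologyEx(m,cv2.MORPH_OPEN,np.ones((5,5)));m[:130]=0;m[385:]=0
q=P[m>0];zt=np.median(q[:,2]);print("top z",zt)
t=q[abs(q[:,2]-zt)<3];A=np.c_[t[:,:2]-t[:,:2].mean(0),np.ones(len(t))];print("slopes",np.linalg.lstsq(A,t[:,2],rcond=None)[0])
# relative to tool, in tool axes
y=s["tool_rot"][2];ex=np.array([np.cos(y),np.sin(y)]);ey=np.array([np.sin(y),-np.cos(y)])
r=q[:,:2]-s["eef_pos"][:2];X=r@ex;Y=r@ey
print("toolx pct",np.percentile(X,[0,.5,1,50,99,99.5,100]).round(1),"tooly",np.percentile(Y,[0.5,99.5]).round(1))
for a in np.arange(30,76,6):
    k=(X>a)&(X<a+6); 
    if k.any(): print(a,Y[k].min().round(1),Y[k].max().round(1))
print("brick z under TCP:",s["eef_pos"][2]-zt)
E
```

```text
top z 203.41548280294955
slopes [-1.17185583e-03 -4.11339183e-03  2.03413743e+02]
toolx pct [-32.  -25.7 -25.   28.9  69.3  69.7  70. ] tooly [-30.5  30.3]
30 -30.7 30.6
36 -30.7 30.6
42 -30.5 30.6
48 -30.8 30.6
54 -30.9 30.7
60 -30.8 30.6
66 -30.5 31.0
brick z under TCP: 143.703311389053
```

```bash
python3 - <<'E'
from cell import *
from h import *
s=read_state();print(c2w(-0.5,95.3),plan(s,c2w(-0.5,95.3),349,190.4))
E
```

```text
[495.80473972 122.4441016 ] (array([   8.4, -246.8,   -1.4]), np.float64(-14.1))
```

```bash
python3 -m jog '[0,-10,0,-2,55, 1,-30,0,-4,55, 2,-55,0,-7,55, 3,-80,0,-10,55, 4,-105,0,-13,55, 5,-130,0,-14.1,55, 6,-155,0,-14.1,55, 7,-180,0,-14.1,55, 8,-205,0,-14.1,55, 8.4,-225,0,-14.1,55, 8.4,-238,0,-14.1,55, 8.4,-245,0,-14.1,55, 8.4,-246.8,0,-14.1,55, 8.4,-246.8,0,-14.1,55, 8.4,-246.8,0,-14.1,55]'; python3 - <<'E'
from cell import *
from h import *
s=read_state();print(s["clock"],s["eef_pos"],np.degrees(s["tool_rot"]),w2c(s["eef_pos"]),s["width"])
p=camera_params("wrist")
im,d=get_image("wrist");cv2.imwrite("pics/w7.png",im);np.save("pics/w7.npy",d);np.savez("pics/w7p.npz",**p)
im,d=get_image("side");cv2.imwrite("pics/s7.png",im)
E
```

```text
clock: 9.47
eef_pos: [496.4, 124.2, 348.5]
tool_rot: [3.141, 0.0, -2.959]
force: [-0.7, -0.2, -0.7]
width: 62.5
9.4667 [496.41273194 124.24494697 348.52842242] [ 1.79939571e+02  1.22054246e-02 -1.69526031e+02] [ 0.42309087 96.9615059 ] 62.51688082722634
```

View pics/w7.png

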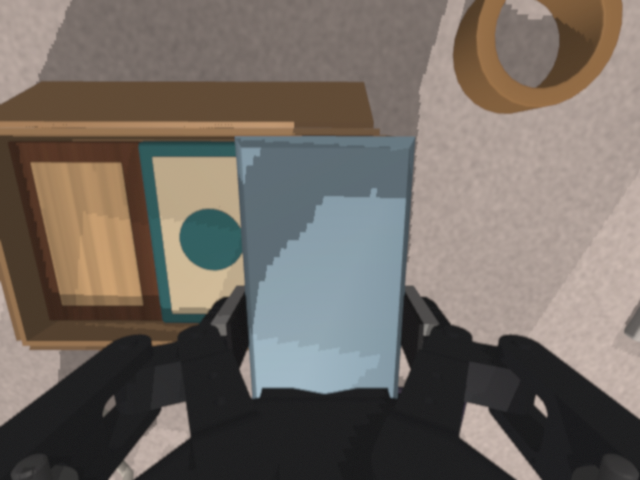

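View pics/s7.png

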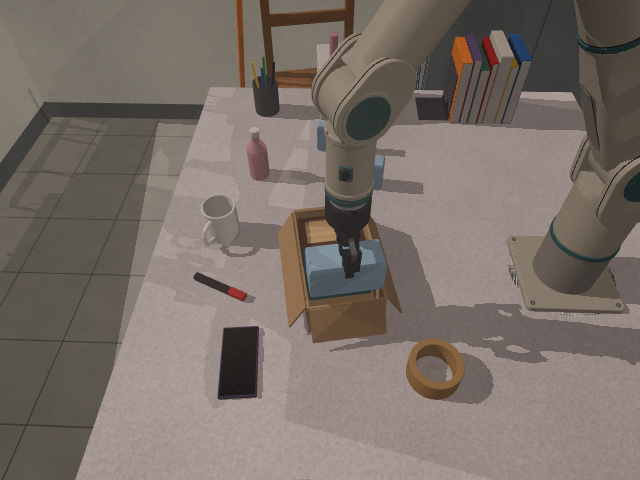

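```bash
python3 - <<'E'
from h import *
d=np.load("pics/w7.npy");P=cloud(d,np.load("pics/w7p.npz"))
D=P[...,:2]-C;c,s=np.cos(YAW),np.sin(YAW);cx=c*D[...,0]+s*D[...,1];cy=-s*D[...,0]+c*D[...,1];Z=P[...,2]
print("near long wall rim (cx min/max) by cy")
for a in range(-120,125,20):
    k=(abs(cy-a)<6)&(Z>90)&(Z<97)&(cx<-60)
    if k.sum()>5: print(a,np.percentile(cx[k],[2,50,98]).round(1))
k=(Z>90)&(Z<97)&(cy<-118)&(abs(cx)<55);print("far end rim cy",k.sum(),np.percentile(cy[k],[2,50,98]) if k.any() else "")
m=np.zeros(Z.shape,bool);m[150:310,20:235]=1
for nm,lo,hi,a,b in [("box",66,74.2,-135,-32),("tin",75,81,-36,70)]:
    k=m&(Z>lo)&(Z<hi)&(cy>a)&(cy<b)
    print(nm,k.sum(),np.percentile(cy[k],[0.5,99.5]),np.percentile(cx[k],[.5,99.5]),np.median(Z[k]))
for v in (180,250):
    print([(u,round(float(cy[v,u])),round(float(Z[v,u]))) for u in range(4,240,6) if Z[v,u]==Z[v,u]])
E
```

```text
near long wall rim (cx min/max) by cy
-100 [-85.7 -81.4 -76.5]
-80 [-85.9 -81.5 -76.5]
-60 [-86.  -81.3 -76.2]
-40 [-85.4 -81.  -76.2]
-20 [-85.4 -80.7 -76.2]
0 [-85.5 -81.  -76.2]
20 [-85.5 -81.  -76.1]
40 [-85.5 -81.  -76.1]
60 [-85.5 -80.6 -76.1]
80 [-85.5 -80.6 -76.2]
100 [-85.6 -80.6 -76.2]
120 [-85.6 -80.7 -76.2]
far end rim cy 1060 [-137.60866282 -130.81434557 -128.64642438]
box 19628 [-130.39331313  -36.69297201] [-66.09138546  58.14330894] 71.99612878862914
tin 13232 [-33.18643939  32.21591128] [-66.18470307  54.12029666] 78.46425176005211
[(4, -130, 80), (10, -130, 75), (16, -130, 70), (22, -125, 71), (28, -120, 72), (34, -115, 72), (46, -105, 73), (52, -101, 73), (58, -96, 74), (64, -92, 74), (70, -89, 73), (76, -84, 73), (82, -80, 72), (88, -75, 73), (94, -71, 72), (100, -67, 73), (106, -62, 72), (112, -58, 72), (118, -54, 72), (124, -50, 72), (130, -45, 72), (136, -41, 71), (142, -37, 71), (148, -29, 77), (154, -25, 78), (160, -20, 78), (166, -16, 77), (172, -11, 79), (178, -7, 79), (184, -3, 78), (190, 2, 80), (196, 6, 80), (202, 10, 79), (208, 14, 78), (214, 19, 79), (220, 23, 79), (226, 27, 78), (232, 31, 77), (238, 66, 197)]
[(4, -130, 93), (10, -129, 90), (16, -130, 84), (22, -130, 79), (28, -130, 74), (34, -129, 71), (40, -124, 71), (46, -120, 69), (52, -114, 72), (58, -109, 72), (64, -104, 72), (70, -98, 73), (76, -94, 73), (82, -90, 72), (88, -86, 72), (94, -80, 74), (100, -76, 72), (106, -72, 72), (112, -67, 73), (118, -62, 72), (124, -58, 71), (130, -52, 73), (136, -49, 72), (142, -44, 71), (148, -39, 72), (154, -31, 79), (160, -27, 77), (166, -22, 80), (172, -18, 78), (178, -13, 79), (184, -8, 80), (190, -4, 79), (196, 0, 78), (202, 5, 79), (208, 10, 79), (214, 14, 80), (220, 18, 79), (226, 23, 79), (232, 28, 80), (238, 32, 79)]
```

```bash
python3 -m jog '[0,0,0,0,55, 0,0,0,0,55]'; python3 - <<'E'
from cell import *
from h import *
s=read_state();print(s["clock"],s["eef_pos"],w2c(s["eef_pos"]),plan(s,c2w(-0.7,95),349,190.4))
E
```

```text
clock: 9.73
eef_pos: [496.3, 123.7, 348.7]
tool_rot: [3.141, 0.0, -2.959]
force: [-0.1, 0.1, -0.7]
width: 62.5
9.7333 [496.30358566 123.67513934 348.71070499] [ 0.21287652 96.42076237] (array([ 0.9, -1.4, -0.3]), np.float64(0.1))
```

```bash
python3 -m jog '[0.9,-1.4,0,0,55, 0.9,-1.4,10,0,55, 0.9,-1.4,25,0,55, 0.9,-1.4,37,0,55, 0.9,-1.4,45,0,55, 0.9,-1.4,52,0,55, 0.9,-1.4,56,0,55, 0.9,-1.4,56,0,55]'; python3 - <<'E'
from cell import *
from h import *
s=read_state();print(s["clock"],s["eef_pos"],w2c(s["eef_pos"]),s["force"],s["torque"])
E
```

```text
clock: 10.4
eef_pos: [495.5, 121.3, 291.8]
tool_rot: [-3.141, -0.002, -2.96]
force: [-0.6, -0.0, -0.5]
width: 62.4
10.4 [495.47138802 121.34718121 291.81905769] [-1.02589035 94.28127677] [-0.55527348 -0.03214158 -0.51544291] [ 0.03199724 -0.01782743  0.04821551]
```

```bash
python3 -m jog '[0,0.6,5,0,55, 0,0.6,10,0,55, 0,0.6,15,0,55, 0,0.6,20,0,55, 0,0.6,25,0,55, 0,0.6,28,0,55, 0,0.6,28,0,55]'; python3 - <<'E'
from cell import *
from h import *
s=read_state();print(s["clock"],s["eef_pos"],w2c(s["eef_pos"]),s["force"],s["torque"])
im,d=get_image("side");cv2.imwrite("pics/s8.png",cv2.resize(im[180:350,250:430],None,fx=3.5,fy=3.5,interpolation=cv2.INTER_CUBIC))
im,d=get_image("wrist");cv2.imwrite("pics/w8.png",im)
E
```

```text
clock: 10.98
eef_pos: [495.3, 121.9, 263.9]
tool_rot: [-3.141, -0.001, -2.96]
force: [0.2, -0.0, -0.0]
width: 62.4
10.9833 [495.30787024 121.90566115 263.94171769] [-1.08590545 94.8600998 ] [ 0.20123069 -0.01240339 -0.03985398] [ 0.00527502 -0.00526509  0.01282387]
```

View pics/s8.png

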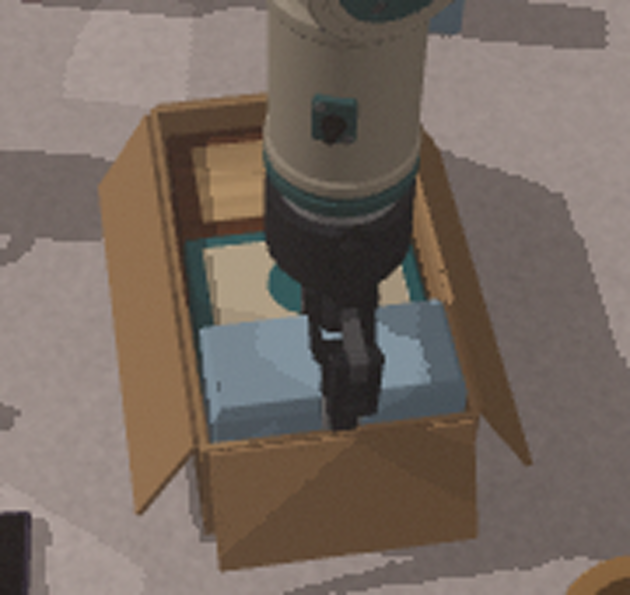

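View pics/w8.png

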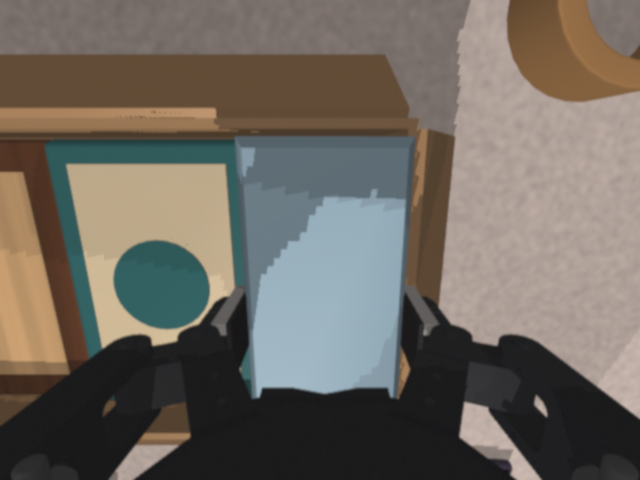

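The brick is inserted with no contact force. The wrist view shows it lined up between the tin (x≈240) and the end wall (x≈415). Releasing it now, then rising.

```bash
python3 -m jog '[0,0,0,0,66, 0,0,0,0,72, 0,0,0,0,80, 0,0,0,0,85, 0,0,0,0,85, 0,0,0,0,85, 0,0,-15,0,85, 0,0,-40,0,85, 0,0,-50,0,85, 0,0,-50,0,60, 0,0,-50,0,20, 0,0,-50,0,0, 0,0,-50,0,0, 0,0,-50,0,0, 0,0,-50,0,0]'; python3 - <<'E'
from cell import *
from h import *
s=read_state();print(s["clock"],s["eef_pos"],w2c(s["eef_pos"]),s["force"],s["width"])
p=camera_params("wrist");im,d=get_image("wrist");cv2.imwrite("pics/w9.png",im)
P=cloud(d,p)
for v in range(110,300,20): print(v,[round(float(P[v,u,2])) if P[v,u,2]==P[v,u,2] else None for u in (220,245,265,290,310,340,370,395,415)])
E
```

```text
clock: 12.33
eef_pos: [495.4, 121.9, 313.9]
tool_rot: [-3.142, -0.001, -2.96]
force: [-0.1, 1.2, -0.5]
width: 11.3
12.3333 [495.37667059 121.93713753 313.94627189] [-1.0125533  94.87863928] [-0.07462906  1.18973598 -0.49972552] 11.332653719117367
110 [83, 83, 83, 84, 82, 82, 82, 1, 2]
130 [94, 93, 93, 93, 93, 94, 95, 2, 1]
150 [79, 78, 76, 89, 90, 88, 88, 92, 63]
170 [79, 78, 76, 89, 89, 88, 89, 91, 59]
190 [78, 80, 77, 89, 90, 89, 90, 93, 56]
210 [78, 77, 77, 90, 89, 90, 89, 93, 53]
230 [79, 78, 77, 89, 89, 89, 89, 94, 48]
250 [78, 79, 77, 90, 90, 89, 89, 91, 44]
270 [78, 78, 78, 89, 89, 89, 88, 88, 40]
290 [79, 78, 78, 149, 158, 158, 86, 86, 37]
```

View pics/w9.png

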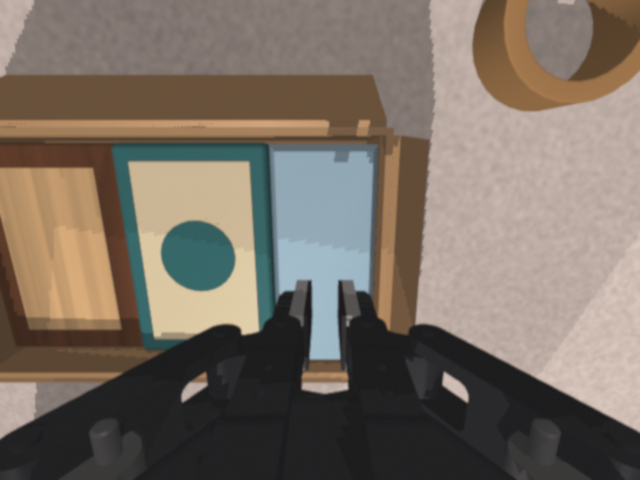

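The brick dropped fully in: its top reads about 89 mm (88 plus the camera's ~1 mm bias) and is level. I'll back away and check with the fixed cameras.

```bash
python3 -m jog '[0,20,-20,0,0, 0,50,-40,0,0, 0,85,-60,0,0, 0,120,-70,0,0, 0,155,-70,0,0, 0,190,-70,0,0, 0,225,-70,0,0, 0,260,-70,0,0, 0,290,-70,0,0, 0,300,-70,0,0, 0,300,-70,0,0, 0,300,-70,0,0]'; python3 - <<'E'
from cell import *
from h import *
s=read_state();print(s["clock"],s["eef_pos"],s["force"])
im,d=get_image("top");P=cloud(d,camera_params("top"));X,Y,Z=P[...,0],P[...,1],P[...,2]
D=P[...,:2]-C;c,sn=np.cos(YAW),np.sin(YAW);cx=c*D[...,0]+sn*D[...,1];cy=-sn*D[...,0]+c*D[...,1]
for a in range(-125,130,10):
    k=(abs(cy-a)<4)&(abs(cx)<55); print(a,round(float(np.nanmedian(Z[k])),1),end="; ")
for x in (-55,-30,0,30,55):
    k=(abs(cy-95)<18)&(abs(cx-x)<8); print("\nbrick x",x,round(float(np.nanmedian(Z[k])),1),end="")
hsv=cv2.cvtColor(im,cv2.COLOR_BGR2HSV);blue=(hsv[...,0]>95)&(hsv[...,0]<115)&(hsv[...,1]>50)
k,l,st,_=cv2.connectedComponentsWithStats((blue&(Z>76)&(Z<94)).astype(np.uint8))
for i in range(1,k):
    if st[i,4]>80: q=P[l==i];r=rect(q[:,:2]);print("\nblue",st[i,4],r,np.median(q[:,2]),w2c(r[0]))
cv2.imwrite("pics/t10.png",cv2.resize(im[100:400,100:500],None,fx=2,fy=2,interpolation=cv2.INTER_CUBIC))
E
```

```text
clock: 13.38
eef_pos: [441.5, 416.4, 384.1]
tool_rot: [-3.14, -0.001, -2.96]
force: [-0.8, -0.9, -0.4]
width: 0.1
13.3833 [441.53867263 416.39654144 384.05703799] [-0.76482539 -0.92033219 -0.39338642]
-125 70.8; -115 71.2; -105 71.8; -95 71.9; -85 72.1; -75 71.7; -65 71.6; -55 71.4; -45 70.5; -35 72.5; -25 77.2; -15 77.7; -5 78.3; 5 77.9; 15 78.0; 25 78.2; 35 78.0; 45 77.7; 55 76.7; 65 85.0; 75 88.8; 85 88.7; 95 88.9; 105 88.9; 115 88.7; 125 85.4; 
brick x -55 88.9
brick x -30 89.2
brick x 0 88.7
brick x 30 89.0
brick x 55 89.0
blue 1765 (array([496.4, 120.1]), array([139. ,  61.7]), 10.2) 88.5893047050057 [-0.33767419 92.88695267]

blue 767 (array([ 500.9, -426.9]), array([ 27.6, 137.1]), 85.8) 84.40549337168068 [ -94.65557502 -445.93897802]

blue 1156 (array([ 463.8, -287.4]), array([ 43.3, 138.1]), 82.5) 84.85491590390234 [-105.96365583 -302.03349755]
```

View pics/t10.png

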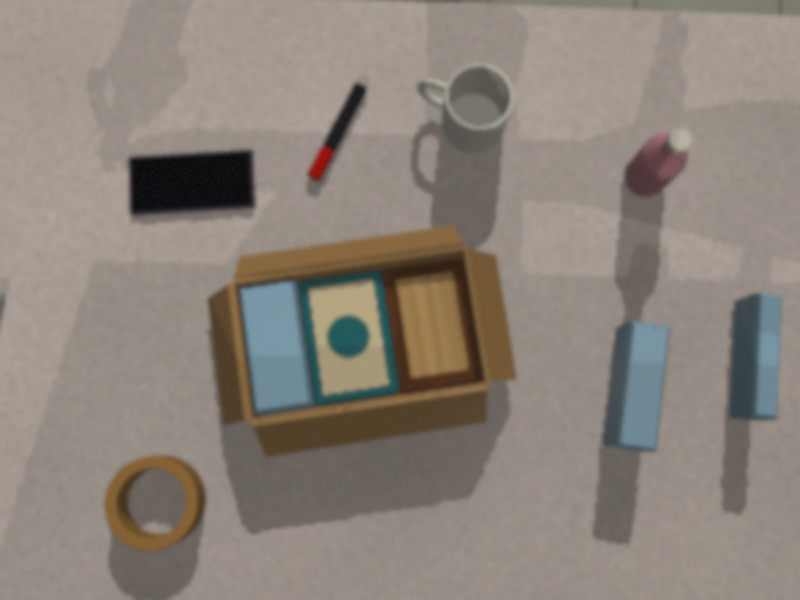

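The top view shows the brick (275,345), tin (348,335) and box (432,325) packed end to end, and everything else where it was. The brick's top is level at about 89 mm, which matches it standing on the floor. Handing in.

```bash
python3 -c "
from cell import *
print(finish_job())"
```

```text
the job is handed in; nothing more can be done
None
```

I pushed the tin and wooden box together against the carton's -y end, then stood the 64 mm brick in the gap left at the +y end. I handed the job in at about 13.4 s. The system gave no verdict.

- **Goods against the end:** the pushing force rose to 21 N with under 1 mm of movement. Wrist depth showed the box flush with the end wall.
- **Brick seated:** I lowered it without contact force and released it about 30 mm above the floor, and it dropped in. Its top reads a level 88.6–89.2 mm against the expected 88 mm; the cameras read about 1 mm high. It is aligned with the carton to about 0.2°.
- **Rest of the desk:** the spare bricks measured within 0.5 mm of their starting positions. In the last picture the tape, mug, bottle, marker and phone look unmoved, and the arm was clear of everything.
- **Small disagreement:** the top camera put the brick's centre about 2 mm closer to the goods than where I placed it. That is within the calibration error and the 4 mm of play. No check failed.

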